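Set the polisher's speed and hold its dead-man lever in the run band

ROBOT

A 7-joint arm with a two-finger parallel gripper is mounted at the origin on the work surface. World frame = base frame: x ahead of the robot, y to its left, z up, the work surface at z = 0. Lengths are in m, angles in rad, forces in N, time in s.
With the tool pointing down it reaches from about 0.4 to 0.85 m from the base axis. Payload 10.4 kg.
Tool frame: the origin (TCP) lies on the centre line of the jaws, within the pads' length; the fingertips stand 11 mm ahead of it and the grasp point (between the pads) lies 8 mm behind it (tip_reach is the distance from the TCP to the fingertips, in m); z points along the fingers, y is the line along which they close (so a half turn about z gives the same grasp; the last joint's range is limited). The gripper opens to 85 mm and grips with 20 to 120 N. Pads are 22 mm wide; open, the fingers measure 114 mm over their backs; the gripper's body (76 mm by 85 mm) begins 54 mm behind the grasp point. The pads swing forward as they close: fully open they stand 13 mm farther back than shut.
Start: joints at [1.22, 0.332, -0.065, 1.46, 0.022, 1.35, -0.088], TCP at [0.201, -0.592, 0.242] pointing down, gripper open.
Joint ranges: [-2.6, 2.6], [-0.5, 2.12], [-1.47, 1.34], [0.16, 2.42], [-1.27, 4.41], [0.06, 2.06], [-2.6, 2.6]. Speed limits (rad/s): [2.22, 2.22, 2.79, 2.79, 3.14, 3.14, 3.14].

INTERFACE

Orientations are given as a unit quaternion [x, y, z, w].
In Python, from workcell import get_obs, camera, hand_in, tip_reach gives the robot as it stands. The module is installed in compiled form; this text tells all that it offers.
- The arm moves only by the tool move_arm, never from a script. Its argument "plan" is a list of rows, each an object with "delta_pos": the shift along the tool's x, y, z in fractions of the full range, 1 being 80 cm, a list of three; "turn": the turn, a rotation vector about the tool's x, y, z in fractions of the full range, 1 being 2 rad, a list of three; "fingers": the closure, from 0 (fully open) to 1 (shut). A call has 1 to 12 rows; each row is the pose to reach, as a shift and turn from the pose commanded when the call began, along the tool's axes at that moment; what a row does not reach only later rows make up. A row lasts 1/8 s, in which the tool goes at most 62.5 mm and 10.7 degrees, less where a joint would pass 70% of its speed; a pose out of reach is approached as far as the arm can. A shift or turn number past 1, either way, is cut back to 1. A call with a gripper value outside its range is refused whole. The fingers move at their own pace and stop on an object; "force" is the grip in N (left out, the last holds). Time passes only in rows, so rows that repeat a pose let the fingers close. It gives the time, the measured TCP pose, the force, the opening and the grip force at its end, in the units of the state.
- get_obs(): the state, without advancing time (a new reading comes with each control period).
- camera(name): name is "scene" or "top" or "wrist"; returns a dict with "color" (384x512x3 uint8, red, green, blue), "range_z" (384x512 float32, m along the optical axis (not along the pixel's ray), 0 where there is no reading), "fx", "fy", "cx", "cy" (pixels), "k1" (the pictures are not rectified: a ray, as slopes to the right and down, at radius r is drawn at 1 + k1 r^2 times it, then the intrinsics apply), "R" (3x3) and "t" (3): a world point X has camera coordinates R X + t; the wrist camera has in their place "tool_from_camera" (4x4, takes a point from camera to tool coordinates, whose origin is the TCP and whose axes are the flange's). Camera axes: x right, y down, z forward; pixel columns grow to the right and rows downward; lengths in m; the calibration is good to about 2 mm. A picture is of the moment at which its call begins: read the wrist's pose just before it.
- hand_in(): hands the job in; it is judged then, once.
The state is a dict: "clock": time; "joint_pos": joint angles; "joint_velocities": joint speeds; "tau": joint torques, N m; "position": TCP position; "ee_rot": TCP orientation; "ft_force": force on the tool from outside, world axes, zero at the start; "torque": the same for the moment, N m; "grip_width": opening from 0.0 (shut) to 1.0 (fully open); "grasp_force": force on a finger pad.
Only numpy, scipy, OpenCV 4.12 (cv2) and the standard library are available. Lean on these libraries where they do the work, as an engineer would, in place of code of your own. Each camera call takes 0.05 s, during which the arm holds its last target. There are 200 camera calls.

TASK

Get the bench polisher running: turn the black speed dial on the blue box until its white pointer stands at the orange mark, and only then push the yellow dead-man paddle down with the gripper until the black pointer on its side is in the middle of the green band on the post, and keep it there: finish while still holding it down, for the spring lifts it as soon as it is let go. Never press the paddle down into the red, which trips the machine, and leave the other things on the bench where they are.

Things in the scene. Friction and masses are not known exactly. Their poses are not given: they have to be found in the camera images.
- dial_box: blue control box of the speed dial, 140 x 140 x 70 mm high, fixed to the bench (its place and yaw vary); origin at the centre of its underside, z up. A white scale disc, 120 mm across, lies on its top, and the dial turns at its centre
- dial (a joint): the speed dial's angle in rad, about a vertical axis: grows as the dial turns clockwise seen from above; range 0 to 2.6; it starts between 0.2 and 0.7 and must turn clockwise by 0.6 to 1.6. It stays where it is left (friction 0.05 N m)
- dial_grip (a point): grip point on the dial's axis, 105 mm above the bench. The dial is a black disc 72 mm across (top 83 mm above the bench) carrying an upright bar to grip: 56 mm long, 14 mm thick, 83 to 118 mm above the bench. The bar is centred on the axis and runs along the line from dial_grip to dial_pointer; a white stripe on the pointer's half of the bar and of the disc is the pointer
- dial_pointer (a point): point 50 mm out from the dial's axis in the direction of the white pointer, 75 mm above the bench; turns with the dial (14 mm beyond the edge of its disc)
- mark (a point): the orange mark on the white scale disc, 18 x 9 mm, 50 mm out from the dial's axis, 75 mm above the bench, fixed but at a different angle each time. The dial is set when dial_pointer comes to this point
- lever_base: fixed grey base plate of the dead-man lever, 275 x 90 mm, 12 mm thick (place and yaw vary). Origin on the bench under the paddle; its +x axis runs from the paddle to the hinge, +z up. The hinge axis is along y, at x = +167 mm, 60 mm above the bench, between two blue cheeks 82 mm high. Beside the paddle, at y = +60 mm, stands the white gauge post, 30 x 8 mm, 145 mm high
- deadman (a joint): the dead-man lever's angle in rad: 0 is released (paddle up), grows as the paddle is pressed down, stop at 0.40. The pointer is in the green from 0.175 to 0.265 (middle 0.22), in the red from 0.33. A spring returns it: the downward push needed at the paddle is about 6 N to start and about 9 to 10 N in the green
- paddle_top (a point): centre of the top face of the yellow paddle, 45 mm (along the lever) x 70 x 14 mm thick, 30 mm above the hinge's height at mid-green; moves with the lever: 125 mm above the bench when released, 90 mm at the middle of the green, 60 mm at the stop. The paddle is level at the middle of the green and slopes up 0.22 rad towards the robot when released
- green_mid (a point): fixed point, directly over the base's origin and 90 mm above the bench, where paddle_top is when the black pointer is at the middle of the green band. On the gauge post the green band spans 76 to 91 mm above the bench, and red is all below 65 mm; the black pointer is a tab 7 mm below the paddle's top face
- paste_can: blue-labelled can, 60 mm across, 90 mm tall, upright; loose, to be left alone
- wrench: steel wrench lying flat, 180 mm long; loose, to be left alone
- steel_cup: dark steel cup, 100 mm across, 75 mm tall; loose, to be left alone
- dome_casting: small aluminium dome casting, 100 mm across, 55 mm tall; loose, to be left alone
- grind_wheel: spare reddish grinding wheel lying flat, 100 mm across, 20 mm thick; loose, to be left alone
- bracket: L-shaped aluminium casting, 90 x 50 mm foot, 67 mm tall; loose, to be left alone
- marker: blue marker pen with a black cap lying flat, 130 mm long, 18 mm thick; loose, to be left alone
Things that resemble listed ones, but are neither listed nor needed, are in the scene too. Leave any turquoise look-alike of the dial_box alone.

How it is judged:
On the way:
1. the dial's pointer is turned to the orange mark while the dead-man lever is still up (horizontal distance between dial_pointer and mark below 0.008 m and value of joint deadman below 0.06 rad), for 0.2 s.
At the end, for the whole second after the job is handed in: the dial's pointer is within 8 mm (0.16 rad) of the orange mark, and the dead-man lever is steady between 0.165 and 0.275 rad (green band), held there by the gripper's fingers pushing with more than 3 N (horizontal distance between dial_pointer and mark below 0.008 m and value of joint deadman between 0.165 and 0.275 rad and velocity of joint deadman between -0.05 and 0.05 rad/s and contact force between lever_base and the fingers above 3 N); the arm keeps its last pose, push and grip.
It fails at once if the paddle is pressed down into the red (lever beyond 0.34 rad) (value of joint deadman above 0.34 rad).
It fails at once if another thing on the bench is moved more than 30 mm (distance of any of paste_can, wrench, steel_cup, dome_casting, grind_wheel, bracket, marker from where it was at the start of the episode above 0.03 m).
It also fails if it takes over 53 s, if anything falls off the work surface, if the arm or the gripper's body presses on something with over 40 N, if the wrist force passes 120 N, or if a joint passes its speed limit or range.

## Working session

There is one attempt and no reset: what is moved stays moved. The work goes in short steps, Python scripts to look and compute and a tool call to move; the robot and the scene stay as the last step left them, time stands still between calls to the robot, and variables do not carry over. Pictures are saved under pics/ and viewed, at most 10 in all, crops included, and the job is handed in when it is done.

Besides the shell and the picture viewer there is one more tool, called after "Request:" as name(argument=value, ...) on one line, values as JSON. move_arm: Moves the arm, as the interface text tells. Its arguments: {"type":"object","properties":{"plan":{"type":"array","items":{"type":"object","properties":{"delta_pos":{"type":"array","items":{"type":"number"}},"turn":{"type":"array","items":{"type":"number"}},"fingers":{"type":"number"}}}},"force":{"type":"number"}},"required":["plan"]}

```bash
mkdir -p pics; cat > h.py <<'E'
import numpy as np, cv2
from workcell import get_obs, camera
from scipy.spatial.transform import Rotation as Rn
def cloud(c, pose=None):
    """world point per pixel"""
    h,w=c["range_z"].shape
    u,v=np.meshgrid(np.arange(w),np.arange(h))
    xd=(u-c["cx"])/c["fx"]; yd=(v-c["cy"])/c["fy"]
    K=np.eye(3); d=np.array([c["k1"],0,0,0,0.])
    p=cv2.undistortPoints(np.stack([xd,yd],-1).reshape(-1,1,2).astype(np.float64),K,d).reshape(h,w,2)
    z=c["range_z"]; P=np.dstack([p[...,0]*z,p[...,1]*z,z])
    if "R" in c: return (P-np.array(c["t"]))@np.array(c["R"])
    T=np.array(c["tool_from_camera"]); P=P@T[:3,:3].T+T[:3,3]
    pos,q=pose; return P@Rn.from_quat(q).as_matrix().T+np.array(pos)
def save(n,img): cv2.imwrite(f"pics/{n}.png",cv2.cvtColor(np.ascontiguousarray(img),cv2.COLOR_RGB2BGR))
E
python3 - <<'E'
from h import *
o=get_obs(); print({k:np.round(v,3) for k,v in o.items()})
for n in("top","scene"):
    c=camera(n); np.savez(n,P=cloud(c),I=c["color"],z=c["range_z"]); save(n,c["color"]); 
E
```

```text
{'clock': np.float64(0.0), 'joint_pos': array([ 1.22 ,  0.333, -0.065,  1.461,  0.022,  1.35 , -0.088]), 'joint_velocities': array([ 0.001, -0.   , -0.002, -0.001,  0.   ,  0.001,  0.001]), 'tau': array([ 1.0000e-03, -6.2545e+01,  5.0000e-02, -3.9160e+01,  1.6000e-02,
        1.0000e-02,  0.0000e+00]), 'position': array([ 0.201, -0.591,  0.241]), 'ee_rot': array([ 0.987,  0.163, -0.   , -0.001]), 'ft_force': array([-0.483,  0.378, -0.074]), 'torque': array([-0.019,  0.009,  0.015]), 'grasp_force': np.float64(0.0), 'grip_width': np.float64(0.999)}
```

View pics/top.png

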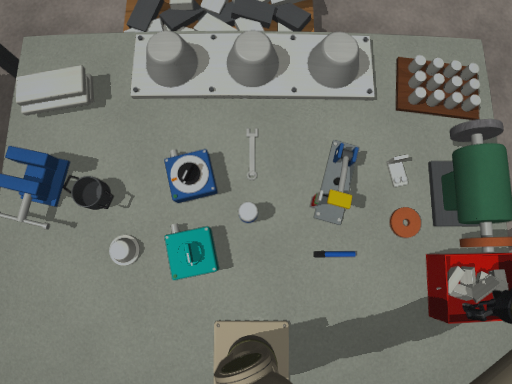

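View pics/scene.png

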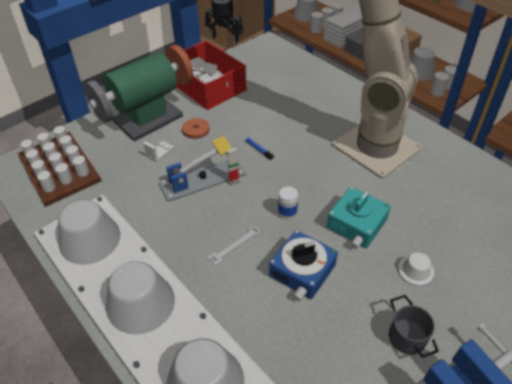

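The top view shows two boxes. The blue one at (190,175) has a white scale disc and black dial and fits the description; the turquoise one at (192,252) is the look-alike. The lever is at (338,185) with its paddle at (340,199). I'll confirm with an enlarged crop and measure.

```bash
python3 - <<'E'
from h import *
d=np.load("top.npz"); P,I=d["P"],d["I"]
a=cv2.resize(I[140:215,155:230],None,fx=5,fy=5,interpolation=cv2.INTER_CUBIC)
b=cv2.resize(I[130:230,300:375],(375,500),interpolation=cv2.INTER_CUBIC)
b=b[:500]; a=np.vstack([a,np.zeros((125,375,3),np.uint8)]); save("crop1",np.hstack([a,b]))
hsv=cv2.cvtColor(I,cv2.COLOR_RGB2HSV)
def rep(n,m):
    q=P[m]; v,u=np.nonzero(m); print(n,m.sum(),"px",u.mean().round(1),v.mean().round(1),"xyz",np.median(q,0).round(4),q.min(0).round(3),q.max(0).round(3))
z=P[...,2]; H,S,V=[hsv[...,i] for i in range(3)]
R=np.zeros(z.shape,bool); R[140:215,155:230]=1
rep("blue top",R&(H>100)&(H<125)&(S>120)&(abs(z-.07)<.012))
rep("white",R&(S<50)&(V>170)&(z>.06)); rep("orange",R&(H<20)&(S>110)&(V>120))
rep("bar",R&(z>.105)&(z<.13)); rep("dialdark",R&(V<70)&(z>.075))
L=np.zeros(z.shape,bool); L[130:230,300:375]=1
y=L&(H>20)&(H<35)&(S>150); rep("yellow",y)
rep("base",L&(z>.006)&(z<.02)&(S<60)); rep("blue cheeks",L&(H>100)&(H<125)&(S>120)&(z>.07))
m=L&(z>.006)&(z<.02)
print(cv2.minAreaRect(P[y][:,:2].astype(np.float32)))
print(cv2.minAreaRect(P[m][:,:2].astype(np.float32)))
m=R&(H>100)&(H<125)&(S>120)&(abs(z-.07)<.012)
print(cv2.minAreaRect(P[m][:,:2].astype(np.float32)))
E
```

```text
blue top 674 px 191.1 176.5 xyz [0.5474 0.1783 0.069 ] [0.484 0.11  0.058] [0.645 0.273 0.075]
white 458 px 188.2 174.6 xyz [0.5593 0.1988 0.0735] [0.334 0.    0.067] [0.623 0.251 1.15 ]
orange 13 px 173.7 178.9 xyz [0.5489 0.2407 0.0738] [0.545 0.234 0.072] [0.552 0.251 0.076]
bar 91 px 186.8 170.9 xyz [0.5645 0.1934 0.117 ] [0.541 0.177 0.106] [0.59  0.21  0.122]
dialdark 349 px 189.1 173.0 xyz [0.5661 0.1887 0.0838] [0.334 0.    0.077] [0.599 0.228 1.15 ]
yellow 338 px 339.3 198.8 xyz [ 0.482  -0.2579  0.1262] [ 0.334 -0.294  0.12 ] [0.509 0.    1.15 ]
base 1360 px 333.0 186.2 xyz [ 0.5446 -0.2652  0.0118] [ 0.417 -0.402  0.006] [ 0.731 -0.168  0.02 ]
blue cheeks 122 px 346.7 152.5 xyz [ 0.6359 -0.2842  0.0808] [ 0.334 -0.331  0.071] [0.667 0.    1.15 ]
((0.4314064383506775, -0.1394767165184021), (0.06929394602775574, 0.33393174409866333), 23.286245346069336)
((0.5751779079437256, -0.28515246510505676), (0.31669753789901733, 0.23083055019378662), 1.7133069038391113)
((0.566306471824646, 0.19351206719875336), (0.1381165236234665, 0.13931721448898315), 14.21314525604248)
```

View pics/crop1.png

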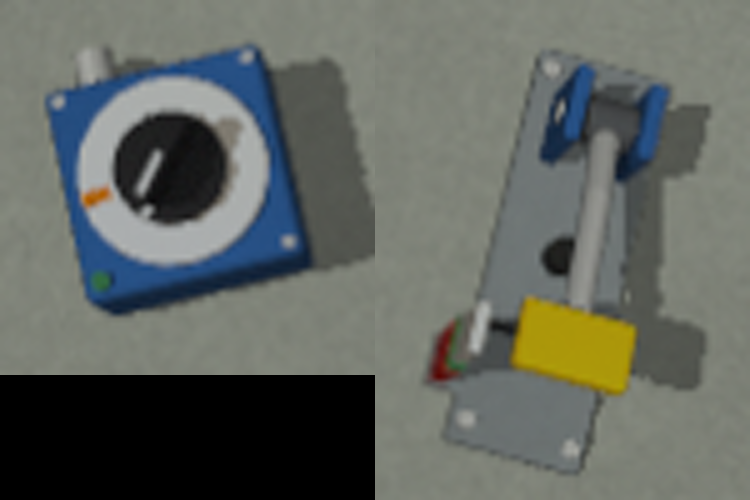

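The crop confirms the blue box: the white pointer goes to the lower left from the dial centre (about (170,168) in the crop), and the orange mark is at (97,196), so a clockwise turn takes it there. The paddle is yellow at (573,345), with the gauge post on its left and the hinge above. Next I'll refine the angles.

```bash
python3 - <<'E'
from h import *
C=np.array([.5663,.1935])
for f in("top","scene"):
    d=np.load(f+".npz"); P,I=d["P"],d["I"]; hsv=cv2.cvtColor(I,cv2.COLOR_RGB2HSV); H,S,V=[hsv[...,i].astype(int) for i in range(3)]
    xy=P[...,:2]; z=P[...,2]; r=np.linalg.norm(xy-C,axis=-1)
    def ang(m):
        p=xy[m]; q=p.mean(0)-C; return m.sum(),p.mean(0).round(4),"r",np.linalg.norm(q).round(4),"deg",np.degrees(np.arctan2(q[1],q[0])).round(1)
    print(f,"orange",ang((r<.06)&(r>.04)&(H<20)&(S>110)&(V>120)))
    print("stripe",ang((r<.034)&(z>.078)&(V>150)&(S<70)))
    m=(r<.034)&(z>.11)&(z<.125); p=xy[m]; w,v=np.linalg.eigh(np.cov(p.T)); print("bar",p.mean(0),np.degrees(np.arctan2(v[1,1],v[0,1])),np.sqrt(w*12),np.median(z[m]))
    m=(r<.06)&(r>.04)&(abs(z-.075)<.006)&(S<50)&(V>150); print("scale circle",cv2.minEnclosingCircle(xy[m].astype(np.float32)))
    y=(H>20)&(H<35)&(S>150)&(z>.1)&(z<.14)&(abs(xy[...,0]-.49)<.08)&(abs(xy[...,1]+.258)<.08); print("paddle",y.sum(),np.median(P[y],0),P[y].mean(0),cv2.minAreaRect(xy[y].astype(np.float32)))
    g=(abs(z-.012)<.005)&(abs(xy[...,0]-.55)<.16)&(abs(xy[...,1]+.265)<.1)&(S<70); g=cv2.morphologyEx(g.astype(np.uint8),cv2.MORPH_OPEN,np.ones((3,3)))>0
    n,l,st,_=cv2.connectedComponentsWithStats(g.astype(np.uint8)); k=1+st[1:,4].argmax(); print("base",cv2.minAreaRect(xy[l==k].astype(np.float32)))
E
```

```text
top orange (np.int64(13), array([0.5491, 0.2416]), 'r', np.float64(0.0511), 'deg', np.float64(109.7))
stripe (np.int64(5), array([0.5516, 0.2011]), 'r', np.float64(0.0165), 'deg', np.float64(152.5))
bar [0.56492724 0.19415485] 154.9849202633318 [0.01389382 0.05355276] 0.1172529119032723
scale circle ((0.5663578510284424, 0.19516591727733612), 0.058713480830192566)
paddle 337 [ 0.48207594 -0.25791604  0.12618249] [ 0.48255922 -0.25781846  0.12635294] ((0.48350614309310913, -0.25830304622650146), (0.06952376663684845, 0.042729225009679794), 74.40109252929688)
base ((0.6036402583122253, -0.2697012424468994), (0.0534529909491539, 0.18147124350070953), 76.8537368774414)
scene orange (np.int64(5), array([0.5514, 0.2393]), 'r', np.float64(0.0481), 'deg', np.float64(108.1))
stripe (np.int64(19), array([0.5497, 0.1987]), 'r', np.float64(0.0173), 'deg', np.float64(162.6))
bar [0.56986687 0.19586933] 156.56544438338778 [0.01463913 0.05492286] 0.11855572745684387
scale circle ((0.5663280487060547, 0.19347558915615082), 0.05997240170836449)
paddle 2 [ 0.50532934 -0.25101303  0.12640115] [ 0.50532934 -0.25101303  0.12640115] ((0.5053293704986572, -0.25101304054260254), (0.010951673611998558, 0.0), -111.1132583618164)
base ((0.5627067685127258, -0.2792779207229614), (0.0961223915219307, 0.21194428205490112), 75.23248291015625)
```

```bash
cat >> h.py <<'E'
def delta(p0,q0,p,yaw):
    """shift and turn in tool axes from (p0,q0) to p, tool down with x axis at yaw deg"""
    R0=Rn.from_quat(q0); R1=Rn.from_euler('z',yaw,degrees=True)*Rn.from_euler('x',np.pi)
    return R0.inv().apply(np.array(p)-p0).round(4), (R0.inv()*R1).as_rotvec().round(4)
E
python3 - <<'E'
from h import *
o=get_obs(); p,q=o["position"],o["ee_rot"]
print(delta(p,q,[.53,-.05,.24],90)); print(Rn.from_quat(q).as_matrix().round(4))
E
```

```text
(array([ 0.4857, -0.4067,  0.0021]), array([-1.100e-03, -8.000e-04, -1.243e+00]))
[[ 9.468e-01  3.220e-01 -5.000e-04]
 [ 3.220e-01 -9.468e-01  1.200e-03]
 [-1.000e-04 -1.300e-03 -1.000e+00]]
```

Units first: shifts go in shares of 80 cm and turns go in shares of 2 rad. So 0.48 m / 0.8 = 0.6, 0.24 m / 0.8 = 0.3, -1.1 rad / 2 = -0.55.

Request:
move_arm(plan=[{"delta_pos": [0.05, -0.0425, 0], "turn": [0, 0, -0.055], "fingers": 0}, {"delta_pos": [0.1, -0.085, 0], "turn": [0, 0, -0.11], "fingers": 0}, {"delta_pos": [0.15, -0.1275, 0], "turn": [0, 0, -0.165], "fingers": 0}, {"delta_pos": [0.2, -0.17, 0], "turn": [0, 0, -0.22], "fingers": 0}, {"delta_pos": [0.25, -0.2125, 0], "turn": [0, 0, -0.275], "fingers": 0}, {"delta_pos": [0.3, -0.255, 0], "turn": [0, 0, -0.33], "fingers": 0}, {"delta_pos": [0.35, -0.2975, 0], "turn": [0, 0, -0.385], "fingers": 0}, {"delta_pos": [0.4, -0.34, 0], "turn": [0, 0, -0.44], "fingers": 0}, {"delta_pos": [0.45, -0.3825, 0], "turn": [0, 0, -0.495], "fingers": 0}, {"delta_pos": [0.5, -0.425, 0], "turn": [0, 0, -0.55], "fingers": 0}, {"delta_pos": [0.55, -0.4675, 0], "turn": [0, 0, -0.605], "fingers": 0}, {"delta_pos": [0.6, -0.51, 0], "turn": [0, 0, -0.62], "fingers": 0}])

```text
clock: 1.6
position: [0.5248, -0.0495, 0.2422]
ee_rot: [0.708, 0.707, -0.0, 0.0]
ft_force: [1.0, -0.0, -0.8]
grip_width: 0.998
grasp_force: 0.0
```

```bash
python3 - <<'E'
from h import *
o=get_obs(); p,q=o["position"],o["ee_rot"]; print(p.round(3),o["joint_pos"].round(2),o["clock"],o["ft_force"].round(1))
print(delta(p,q,[.5665,.194,.2],155.5))
E
```

```text
[ 0.525 -0.05   0.242] [ 0.6   0.17 -0.66  1.69  0.11  1.32 -0.08] 1.6 [ 1.  -0.  -0.8]
(array([0.2436, 0.0414, 0.0421]), array([-2.0000e-04,  2.0000e-04, -1.1445e+00]))
```

To row units: 0.244 m / 0.8 = 0.305, 0.235 m / 0.8 = 0.2938, -1.145 rad / 2 = -0.5725.

Request:
move_arm(plan=[{"delta_pos": [0.0438, 0.0075, 0.0075], "turn": [0, 0, -0.08], "fingers": 0}, {"delta_pos": [0.0875, 0.015, 0.015], "turn": [0, 0, -0.16], "fingers": 0}, {"delta_pos": [0.1313, 0.0225, 0.0225], "turn": [0, 0, -0.24], "fingers": 0}, {"delta_pos": [0.175, 0.03, 0.03], "turn": [0, 0, -0.32], "fingers": 0}, {"delta_pos": [0.2188, 0.0375, 0.0375], "turn": [0, 0, -0.4], "fingers": 0}, {"delta_pos": [0.2625, 0.045, 0.045], "turn": [0, 0, -0.48], "fingers": 0}, {"delta_pos": [0.2938, 0.0513, 0.0525], "turn": [0, 0, -0.55], "fingers": 0}, {"delta_pos": [0.305, 0.0513, 0.0525], "turn": [0, 0, -0.5725], "fingers": 0}, {"delta_pos": [0.305, 0.0513, 0.0525], "turn": [0, 0, -0.5725], "fingers": 0}])

```text
clock: 2.72
position: [0.5659, 0.1929, 0.2002]
ee_rot: [0.213, 0.977, -0.0, -0.0]
ft_force: [0.3, -0.1, -0.1]
grip_width: 1.004
grasp_force: 0.0
```

```bash
python3 - <<'E'
from h import *
o=get_obs(); p,q=o["position"],o["ee_rot"]; print(p.round(4),q.round(3),o["joint_pos"].round(2),o["clock"],o["ft_force"].round(1))
c=camera("wrist"); P=cloud(c,(p,q)); I=c["color"]; save("w1",I); np.savez("w1",P=P,I=I)
hsv=cv2.cvtColor(I,cv2.COLOR_RGB2HSV); H,S,V=[hsv[...,i].astype(int) for i in range(3)]
C=np.array([.5665,.194]); xy=P[...,:2]; z=P[...,2]; r=np.linalg.norm(xy-C,axis=-1)
m=(r<.07)&(abs(z-.075)<.006)&(S<50)&(V>120); 
if m.sum()>50: print("scale",m.sum(),cv2.minEnclosingCircle(xy[m].astype(np.float32)))
m=(r<.065)&(r>.035)&(H<20)&(S>110)&(V>100)
a=lambda q:np.degrees(np.arctan2(q[1]-C[1],q[0]-C[0]))
if m.sum(): print("orange",m.sum(),P[m].mean(0),a(xy[m].mean(0)))
m=(r<.045)&(z>.11)&(z<.125)
if m.sum()>50: p=xy[m];print("bar",m.sum(),cv2.minAreaRect(p.astype(np.float32)),np.median(z[m]))
E
```

```text
[0.5659 0.1929 0.2002] [ 0.213  0.977 -0.    -0.   ] [ 0.28  0.44 -0.89  1.56  0.35  1.31  0.49] 2.725 [ 0.3 -0.1 -0.1]
scale 9088 ((0.569467306137085, 0.1957598328590393), 0.06096510589122772)
orange 246 [0.55119003 0.24281305 0.07642311] 107.4137728839795
bar 1459 ((0.5682851076126099, 0.19689488410949707), (0.013432666659355164, 0.0555853433907032), 66.00920104980469) 0.11906381875148117
```

View pics/w1.png

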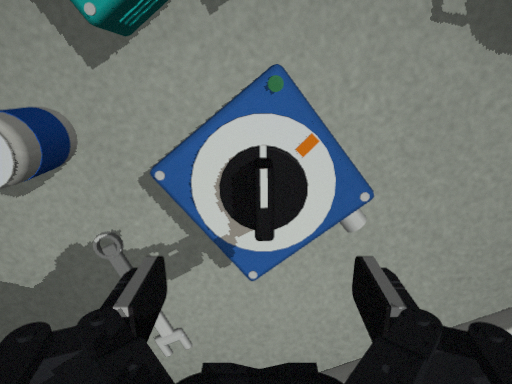

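The wrist picture shows the bar upright in the image: white pointer tip at (263,150), dial centre near (264,192), orange mark at (307,146). The bar stands at 156° in the world and the mark at about 110.5°, so the turn is 0.79 rad clockwise. I'll descend and grip.

To row units: 0.099 m / 0.8 = 0.1238, 0.095 m / 0.8 = 0.1188, -0.009 rad / 2 = -0.0045.

Request:
move_arm(plan=[{"delta_pos": [-0.0013, 0.0031, 0.0375], "turn": [0, 0, -0.0045], "fingers": 0.4}, {"delta_pos": [-0.0013, 0.0031, 0.075], "turn": [0, 0, -0.0045], "fingers": 0.4}, {"delta_pos": [-0.0013, 0.0031, 0.1], "turn": [0, 0, -0.0045], "fingers": 0.4}, {"delta_pos": [-0.0013, 0.0031, 0.1188], "turn": [0, 0, -0.0045], "fingers": 0.4}, {"delta_pos": [-0.0013, 0.0031, 0.1238], "turn": [0, 0, -0.0045], "fingers": 0.4}, {"delta_pos": [-0.0013, 0.0031, 0.1238], "turn": [0, 0, -0.0045], "fingers": 1}, {"delta_pos": [-0.0013, 0.0031, 0.1238], "turn": [0, 0, -0.0045], "fingers": 1}, {"delta_pos": [-0.0013, 0.0031, 0.1238], "turn": [0, 0, -0.0045], "fingers": 1}, {"delta_pos": [-0.0013, 0.0031, 0.1238], "turn": [0, 0, -0.0045], "fingers": 1}, {"delta_pos": [-0.0013, 0.0031, 0.1238], "turn": [0, 0, -0.0045], "fingers": 1}], force=25)

```text
clock: 4.03
position: [0.5685, 0.1951, 0.1022]
ee_rot: [0.208, 0.978, 0.0, 0.001]
ft_force: [-0.8, 0.1, 7.0]
grip_width: 0.16
grasp_force: 29.5
```

To row units: 0.8 rad / 2 = 0.4.

Request:
move_arm(plan=[{"delta_pos": [0, 0, 0], "turn": [0, 0, 0.06], "fingers": 1}, {"delta_pos": [0, 0, 0], "turn": [0, 0, 0.12], "fingers": 1}, {"delta_pos": [0, 0, 0], "turn": [0, 0, 0.18], "fingers": 1}, {"delta_pos": [0, 0, 0], "turn": [0, 0, 0.24], "fingers": 1}, {"delta_pos": [0, 0, 0], "turn": [0, 0, 0.3], "fingers": 1}, {"delta_pos": [0, 0, 0], "turn": [0, 0, 0.36], "fingers": 1}, {"delta_pos": [0, 0, 0], "turn": [0, 0, 0.4], "fingers": 1}, {"delta_pos": [0, 0, 0], "turn": [0, 0, 0.4], "fingers": 1}, {"delta_pos": [0, 0, 0], "turn": [0, 0, 0.4], "fingers": 1}])

```text
clock: 5.15
position: [0.5681, 0.1948, 0.1021]
ee_rot: [0.573, 0.82, -0.0, 0.0]
ft_force: [-3.0, -0.8, 8.8]
grip_width: 0.158
grasp_force: 29.8
```

Request:
move_arm(plan=[{"delta_pos": [0, 0, 0], "fingers": 0.4}, {"delta_pos": [0, 0, 0], "fingers": 0.4}, {"delta_pos": [0, 0, 0], "fingers": 0.4}, {"delta_pos": [0, 0, -0.0375], "fingers": 0.4}, {"delta_pos": [0, 0, -0.0875], "fingers": 0.4}, {"delta_pos": [0, 0, -0.125], "fingers": 0.2}, {"delta_pos": [0, 0, -0.15], "fingers": 0}, {"delta_pos": [0, 0, -0.15], "fingers": 0}, {"delta_pos": [0, 0, -0.15], "fingers": 0}])

```text
validation failed for argument at $.pl...
```

```bash
python3 - <<'E'
from h import *
o=get_obs(); p,q=o["position"],o["ee_rot"]; print(p.round(4),q.round(3),o["joint_pos"].round(2),o["clock"],o["ft_force"].round(1))
c=camera("wrist"); P=cloud(c,(p,q)); I=c["color"]; save("w2",I)
hsv=cv2.cvtColor(I,cv2.COLOR_RGB2HSV); H,S,V=[hsv[...,i].astype(int) for i in range(3)]
C=np.array([.5688,.1965]); xy=P[...,:2]; z=P[...,2]; r=np.linalg.norm(xy-C,axis=-1)
m=(r<.07)&(abs(z-.075)<.006)&(S<50)&(V>120); print("scale",m.sum(),cv2.minEnclosingCircle(xy[m].astype(np.float32)))
m=(r<.065)&(r>.035)&(H<20)&(S>110)&(V>100)
b=(r<.045)&(z>.11)&(z<.125); B=cv2.minAreaRect(xy[b].astype(np.float32)); print("bar",B)
s=(r<.045)&(z>.11)&(z<.125)&(V>130)&(S<60); print("stripe",s.sum(),xy[s].mean(0))
for C in(np.array([.5688,.1965]),np.array(B[0])): 
    v=xy[m].mean(0)-C; print("orange",m.sum(),xy[m].mean(0),np.degrees(np.arctan2(v[1],v[0])),np.linalg.norm(v))
print(delta(p,q,[.53,-.05,.24],80))
E
```

```text
[0.5681 0.1948 0.1021] [ 0.573  0.82  -0.     0.   ] [ 0.14  0.49 -0.69  1.66  0.34  1.12 -0.3 ] 5.15 [-3.  -0.8  8.8]
scale 16860 ((0.5698446035385132, 0.19557474553585052), 0.061492618173360825)
bar ((0.5706276297569275, 0.1986769735813141), (0.037428274750709534, 0.05465801805257797), 43.96049499511719)
stripe 813 [0.56414407 0.2097649 ]
orange 648 [0.55115972 0.24299883] 110.775260810795 0.04973248889064369
orange 648 [0.55115972 0.24299883] 113.71297591119723 0.04840894798180799
(array([-0.2169, -0.1199, -0.1378]), array([5.000e-04, 5.000e-04, 5.255e-01]))
```

View pics/w2.png

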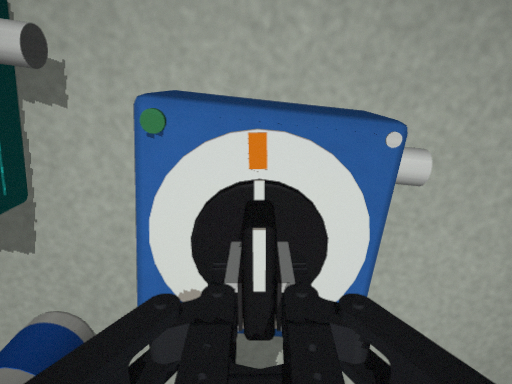

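The move's release call was refused because it lacked "turn", so the gripper still holds the bar. The view shows the pointer stripe at (259,190) directly under the orange mark at (258,150), so the dial is set. I'll release and lift.

To row units: -0.14 m / 0.8 = -0.175, -0.1 m / 0.8 = -0.125.

Request:
move_arm(plan=[{"delta_pos": [0, 0, 0], "turn": [0, 0, 0], "fingers": 0.4}, {"delta_pos": [0, 0, 0], "turn": [0, 0, 0], "fingers": 0.4}, {"delta_pos": [0, 0, 0], "turn": [0, 0, 0], "fingers": 0.4}, {"delta_pos": [0, 0, 0], "turn": [0, 0, 0], "fingers": 0.4}, {"delta_pos": [0, 0, -0.0375], "turn": [0, 0, 0], "fingers": 0.4}, {"delta_pos": [0, 0, -0.0875], "turn": [0, 0, 0], "fingers": 0.4}, {"delta_pos": [0, 0, -0.125], "turn": [0, 0, 0], "fingers": 0.4}, {"delta_pos": [0, 0, -0.175], "turn": [0, 0, 0], "fingers": 0.4}, {"delta_pos": [0, 0, -0.175], "turn": [0, 0, 0], "fingers": 0.4}, {"delta_pos": [0, 0, -0.175], "turn": [0, 0, 0], "fingers": 0.4}])

```text
clock: 6.45
position: [0.5678, 0.1947, 0.2407]
ee_rot: [0.573, 0.82, -0.0, -0.0]
ft_force: [-0.2, -0.0, -0.3]
grip_width: 0.597
grasp_force: 0.0
```

```bash
python3 - <<'E'
from h import *
o=get_obs(); p,q=o["position"],o["ee_rot"]; print(p.round(4),o["joint_pos"].round(2),o["clock"],o["ft_force"].round(1))
c=camera("wrist"); P=cloud(c,(p,q)); I=c["color"]
hsv=cv2.cvtColor(I,cv2.COLOR_RGB2HSV); H,S,V=[hsv[...,i].astype(int) for i in range(3)]
C=np.array([.5688,.1965]); xy=P[...,:2]; z=P[...,2]; r=np.linalg.norm(xy-C,axis=-1)
m=(r<.065)&(r>.035)&(H<20)&(S>110)&(V>100)
b=(r<.045)&(z>.11)&(z<.125); B=cv2.minAreaRect(xy[b].astype(np.float32)); print("bar",B)
s=(r<.045)&(z>.11)&(z<.125)&(V>130)&(S<60); print("stripe",s.sum(),xy[s].mean(0))
v=xy[m].mean(0)-np.array(B[0]); print("orange",m.sum(),xy[m].mean(0),np.degrees(np.arctan2(v[1],v[0])),np.linalg.norm(v))
print(delta(p,q,[.53,-.05,.242],80))
print(delta(p,q,[.474,-.256,.242],55))
E
```

```text
[0.5678 0.1947 0.2407] [ 0.17  0.37 -0.73  1.5   0.25  1.37 -0.23] 6.45 [-0.2 -0.  -0.3]
bar ((0.5691980123519897, 0.19774629175662994), (0.013589625246822834, 0.0548383966088295), 19.808319091796875)
stripe 207 [0.56459582 0.2089144 ]
orange 208 [0.55122418 0.24276765] 111.7633159059999 0.04847660480665276
(array([-0.2167, -0.1196, -0.0012]), array([-5.000e-04,  4.000e-04,  5.255e-01]))
(array([-0.3909, -0.2431, -0.0011]), array([-4.000e-04,  5.000e-04,  9.618e-01]))
```

To row units: -0.391 m / 0.8 = -0.4888, -0.351 m / 0.8 = -0.4388, 0.96 rad / 2 = 0.48.

Request:
move_arm(plan=[{"delta_pos": [-0.0488, -0.03, 0], "turn": [0, 0, 0.048], "fingers": 1}, {"delta_pos": [-0.0975, -0.06, 0], "turn": [0, 0, 0.096], "fingers": 1}, {"delta_pos": [-0.1463, -0.0913, 0], "turn": [0, 0, 0.144], "fingers": 1}, {"delta_pos": [-0.195, -0.1213, 0], "turn": [0, 0, 0.192], "fingers": 1}, {"delta_pos": [-0.2438, -0.1513, 0], "turn": [0, 0, 0.24], "fingers": 1}, {"delta_pos": [-0.2925, -0.1825, 0], "turn": [0, 0, 0.288], "fingers": 1}, {"delta_pos": [-0.3413, -0.2125, 0], "turn": [0, 0, 0.336], "fingers": 1}, {"delta_pos": [-0.39, -0.2425, 0], "turn": [0, 0, 0.384], "fingers": 1}, {"delta_pos": [-0.4388, -0.2725, 0], "turn": [0, 0, 0.432], "fingers": 1}, {"delta_pos": [-0.4888, -0.3038, 0], "turn": [0, 0, 0.48], "fingers": 1}, {"delta_pos": [-0.4888, -0.3038, 0], "turn": [0, 0, 0.48], "fingers": 1}, {"delta_pos": [-0.4888, -0.3038, 0], "turn": [0, 0, 0.48], "fingers": 1}])

```text
clock: 8.0
position: [0.4741, -0.2552, 0.2404]
ee_rot: [0.886, 0.463, -0.0, -0.001]
ft_force: [0.6, -0.2, -0.2]
grip_width: 0.0
grasp_force: 0.0
```

```bash
python3 - <<'E'
from h import *
o=get_obs(); p,q=o["position"],o["ee_rot"]; print(p.round(4),o["joint_pos"].round(2),o["clock"],o["ft_force"].round(1))
c=camera("wrist"); P=cloud(c,(p,q)); I=c["color"]; save("w3",I)
hsv=cv2.cvtColor(I,cv2.COLOR_RGB2HSV); H,S,V=[hsv[...,i].astype(int) for i in range(3)]
xy=P[...,:2]; z=P[...,2]
y=(H>20)&(H<35)&(S>150)&(z>.1)&(z<.15)&(np.linalg.norm(xy-[.483,-.258],axis=-1)<.06); R=cv2.minAreaRect(xy[y].astype(np.float32)); print("paddle",y.sum(),R,P[y].mean(0))
from workcell import tip_reach; print(tip_reach)
E
```

```text
[ 0.4741 -0.2552  0.2404] [ 0.74  0.17 -0.37  1.68  0.06  1.31 -0.25] 8.0 [ 0.6 -0.2 -0.2]
paddle 4612 ((0.48533114790916443, -0.25689736008644104), (0.068911112844944, 0.04483078047633171), 74.4300308227539) [ 0.48646148 -0.25505008  0.12727603]
0.011
```

View pics/w3.png

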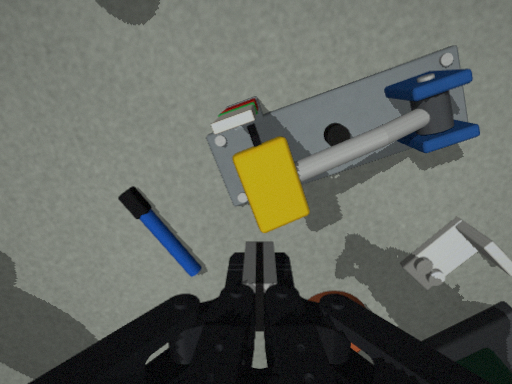

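The view shows the yellow paddle at (271,185), with the gauge post top at (235,122) and the closed fingers clear of both. The paddle's position agrees with the top camera to 2 mm, and the TCP stands over the base origin. I'll descend in stages.

To row units: 0.125 m / 0.8 = 0.1563, 0.11 m / 0.8 = 0.1375.

Request:
move_arm(plan=[{"delta_pos": [0, 0, 0.05], "turn": [0, 0, 0], "fingers": 1}, {"delta_pos": [0, 0, 0.1], "turn": [0, 0, 0], "fingers": 1}, {"delta_pos": [0, 0, 0.1188], "turn": [0, 0, 0], "fingers": 1}, {"delta_pos": [0, 0, 0.125], "turn": [0, 0, 0], "fingers": 1}, {"delta_pos": [0, 0, 0.1313], "turn": [0, 0, 0], "fingers": 1}, {"delta_pos": [0, 0, 0.1375], "turn": [0, 0, 0], "fingers": 1}, {"delta_pos": [0, 0, 0.1438], "turn": [0, 0, 0], "fingers": 1}, {"delta_pos": [0, 0, 0.15], "turn": [0, 0, 0], "fingers": 1}, {"delta_pos": [0, 0, 0.1563], "turn": [0, 0, 0], "fingers": 1}, {"delta_pos": [0, 0, 0.1563], "turn": [0, 0, 0], "fingers": 1}])

```text
clock: 9.3
position: [0.4754, -0.2564, 0.1184]
ee_rot: [0.887, 0.463, 0.001, 0.001]
ft_force: [-3.4, 1.2, 8.2]
grip_width: 0.001
grasp_force: 3.8
```

To row units: 0.017 m / 0.8 = 0.0213, 0.015 m / 0.8 = 0.0188.

Request:
move_arm(plan=[{"delta_pos": [0, 0, 0.005], "turn": [0, 0, 0], "fingers": 1}, {"delta_pos": [0, 0, 0.01], "turn": [0, 0, 0], "fingers": 1}, {"delta_pos": [0, 0, 0.015], "turn": [0, 0, 0], "fingers": 1}, {"delta_pos": [0, 0, 0.0188], "turn": [0, 0, 0], "fingers": 1}, {"delta_pos": [0, 0, 0.0213], "turn": [0, 0, 0], "fingers": 1}, {"delta_pos": [0, 0, 0.0213], "turn": [0, 0, 0], "fingers": 1}, {"delta_pos": [0, 0, 0.0213], "turn": [0, 0, 0], "fingers": 1}])

```text
clock: 10.18
position: [0.4746, -0.2562, 0.1015]
ee_rot: [0.887, 0.463, -0.0, 0.001]
ft_force: [-7.4, 2.5, 9.9]
grip_width: -0.0
grasp_force: 5.0
```

```bash
python3 - <<'E'
from h import *
o=get_obs(); p,q=o["position"],o["ee_rot"]; print(p.round(4),o["clock"],o["ft_force"].round(1))
c=camera("scene"); P=cloud(c); A=c["color"]
c=camera("wrist"); W=cloud(c,(p,q)); I=c["color"]
hsv=cv2.cvtColor(I,cv2.COLOR_RGB2HSV); H,S,V=[hsv[...,i].astype(int) for i in range(3)]
z=W[...,2]; y=(H>20)&(H<35)&(S>150)&(z>.05)&(z<.15)&(np.linalg.norm(W[...,:2]-[.475,-.255],axis=-1)<.06)
Q=W[y]; cf=np.linalg.lstsq(np.c_[Q[:,:2]-[.4745,-.2548],np.ones(len(Q))],Q[:,2],rcond=None)[0]; print("paddle plane slope x,y, z at origin",cf,len(Q),"tilt along lever",cf[:2]@[.964,-.267])
a=cv2.resize(A[120:200,150:260],(550,400),interpolation=cv2.INTER_CUBIC); save("fin",a)
E
```

```text
[ 0.4746 -0.2562  0.1015] 10.175 [-7.4  2.5  9.9]
paddle plane slope x,y, z at origin [-0.01926606 -0.03713442  0.09211208] 7076 tilt along lever -0.008657594391991808
```

View pics/fin.png

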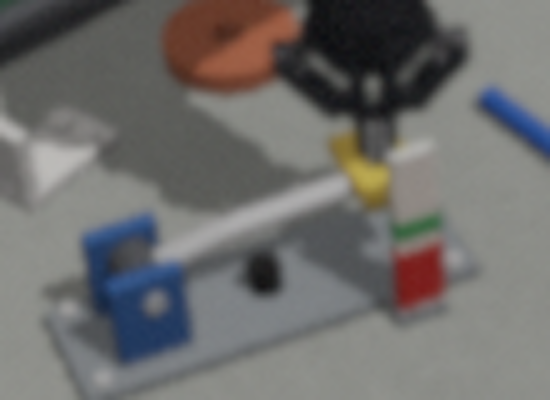

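The crop shows the fingers pressing on the paddle at (372,165), beside the gauge post with its green band at (418,228). The paddle measures level, with its top at about 91 mm, which is mid-green. The push is 9.9 N, so I'm handing in.

```bash
python3 -c "
from workcell import hand_in; print(hand_in())"
```

```text
the job is handed in; nothing more can be done
None
```

The job is handed in. The dial's pointer was set to within about 2° of the orange mark before I touched the paddle. The gripper is holding the paddle down level at mid-green with about 10 N. The hand-in call returned no verdict.

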